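Set a bench grinder's tool-rest gap with a setting gauge

TASK

The grey wheel of the bench grinder has worn and its tool rest stands too far off. Take the yellow setting gauge from the wooden block and put its blade down into the gap between the grey wheel and the rest, square to the wheel and centred on its width, until the underside of the grip sits on the rest. Then gently slide the rest in until the blade is just nipped between rest and wheel, let go and leave the gauge standing there, ready for the clamp to be tightened; leave everything else on the bench where it is.

Things in the scene. Friction and masses are not known exactly. Their poses are not given: they have to be found in the camera images.
- grinder: Green bench grinder, bolted down. Origin on the bench under its middle; x from its front (operator's side) to its back, y along the spindle to the operator's left. Spindle 128 mm up. Wheels 150 mm across, 25 mm wide: grey (the job) centred at y = -130 mm, white at y = +130 mm (its rest is fixed and already right). Hoods: 87 mm radius, open in front. Highest: the white wheel's eye shield, 263 mm up.
- wheel_face (a point): Foremost point of the grey wheel: at spindle height (128 mm above the bench), middle of its 25 mm width; axes as the grinder's. Nothing overhangs the gap: the hood starts 66 degrees above spindle level; the clear eye shield, swung up and back, is 113 mm above spindle level and over 35 mm behind the spindle. The wheel does not turn.
- rest (a joint): The grey wheel's steel tool rest slides level, towards or away from the wheel (along the grinder's x). Value = gap in m between the wheel's foremost point and the rest's near edge: 0 touches the wheel, 0.014 is the outer stop; starts at 0.0065 to 0.0095. Its clamp is slack: about 4 N of friction, stays where it is left.
- rest_edge (a point): On the rest, moving with it: middle of the wheel-side edge of its top face, 131 mm above the bench; axes as the grinder's. The flat plate (6 mm thick, 70 mm wide along the spindle) runs 55 mm from here away from the wheel and ends in a down-turned front lip 20 mm high, 70 mm wide. The gap is free underneath.
- rest_lip (a point): On the rest, moving with it: centre of the outer face of its front lip, 55 mm in front of the edge and 10 mm below the top face (121 mm above the bench). A place to push it towards the wheel.
- gauge: Setting gauge, 0.12 kg: flat steel blade 3 mm thick (x), 24 wide (y), sticking 30 mm down from a yellow grip. Origin: centre of the blade at the level of the grip's underside; z up. Grip: y +-18, z 0 to 65, x -26.5 to -1.5 mm, so all on one side of the blade; the bare +x side goes to the wheel, the grip's underside on the rest. It stands stably so. At first its grip sits on the block, 55 mm up.
- block: Fixed wooden tool block, 70 (x) x 160 (y) x 55 mm; origin at the centre of its underside. The gauge stands in its slot, 7 x 32 mm, long side along y, at y = -35 mm, facing as the block (x along x); two screwdriver handles, to 121 mm above the bench, stand at y = +62 mm.
- spanner: Combination spanner, steel, 150 mm long, lying on the bench; a bystander. Origin at its underside, on the bench.
- spare_wheel: Spare grey grinding wheel lying flat, 150 mm across, 20 mm thick, 32 mm bore; a bystander. Origin at its underside, on the bench.
- spray_can: Upright aerosol can, 54 mm across, about 170 mm tall, red cap; a bystander. Origin at its underside, on the bench.
- tape: Roll of masking tape lying flat, 110 mm across, 30 mm high; a bystander. Origin at its underside, on the bench.
- mug: Blue mug, 80 mm across, 95 mm tall; a bystander. Origin at its underside, on the bench.
- mouse: Grey and black computer mouse, 100 x 58 x 32 mm; a bystander. Origin at its underside, on the bench.
- tin: Open red tin, 84 mm across, 70 mm tall; a bystander. Origin at its underside, on the bench.
Mind the look-alikes: they are no part of the job. There is more than one size of the gauge; the job needs the smaller.

How it is judged:
At the end, for the whole second after the job is handed in: Gauge released and still in the gap: underside of its grip within 3 mm of the rest's top, blade between rest and wheel, within 9 mm of the middle of the wheel, 5.7 degrees of upright and 8 degrees of square; rest up against the 3 mm blade (gap 2 to 4 mm) (value of joint rest between 0.002 and 0.004 m and z of gauge in the frame of rest_edge between -0.003 and 0.003 m and y of gauge in the frame of rest_edge between -0.009 and 0.009 m and x of gauge in the frame of rest_edge between -0.0005 and 0.0045 m and angle between gauge's own z axis and vertical below 0.1 rad and angle between the x axis of gauge and the x axis of grinder, either way round below 0.14 rad and linear speed of gauge below 0.02 m/s); the robot touches nothing.
It fails at once if the gauge is rammed against the rest or wheel (more than 60 N) (contact force between gauge and grinder above 60 N).
It fails at once if another thing on the bench is moved by more than 30 mm (distance of any of spanner, spare_wheel, spray_can, tape, mug, mouse, tin from where it was at the start of the episode above 0.03 m).
It also fails if it takes over 58 s, if anything falls off the work surface, if the arm or the gripper's body presses on something with over 40 N, if the wrist force passes 120 N, or if a joint passes its speed limit or range.

ROBOT

A 7-joint arm with a two-finger parallel gripper is mounted at the origin on the work surface. World frame = base frame: x ahead of the robot, y to its left, z up, the work surface at z = 0. Lengths are in m, angles in rad, forces in N, time in s.
With the tool pointing down it reaches from about 0.425 to 0.925 m from the base axis. Payload 6.8 kg.
Tool frame: the origin (TCP) lies at the very end of the fingers, on their centre line; the grasp point (between the pads) lies 19 mm behind it; z points along the fingers, y is the line along which they close (so a half turn about z gives the same grasp; the last joint's range is limited). The gripper opens to 85 mm and grips with 20 to 120 N. Pads are 22 mm wide; open, the fingers measure 114 mm over their backs; the gripper's body (76 mm by 85 mm) begins 54 mm behind the grasp point. The pads swing forward as they close: fully open they stand 13 mm farther back than shut.
Start: joints at [-1.291, 0.477, 0.022, 1.555, -0.011, 1.109, -0.083], TCP at [0.255, 0.625, 0.231] pointing down, gripper open.
Joint ranges: [-2.96, 2.96], [-0.34, 2.1], [-1.41, 1.46], [0.24, 2.44], [-1.37, 4.51], [0.17, 1.92], [-2.96, 2.96]. Speed limits (rad/s): [2.39, 2.39, 3.14, 3.14, 3.14, 3.14, 3.14].

INTERFACE

Orientations are given as a rotation vector (axis times angle).
In Python, from bench import monitor, optics, r gives the robot as it stands.
- The arm moves only by the shell command python3 -m crank 'ROWS' [OPENING] [FORCE]. ROWS is JSON, a list of rows, each a list of 2 entries, a list of its own where there are three numbers: the shift along the tool's x, y, z in cm, then the turn, a rotation vector about the tool's x, y, z in rad. A call has 1 to 5 rows; each row shifts and turns the commanded pose from where the row before left it, along the tool's axes as they then stand; what a row does not reach is not made up. A row lasts 1/10 s, in which the tool goes at most 50 mm and 8.59 degrees, less where a joint would pass 70% of its speed; a pose out of reach is approached as far as the arm can. A call is refused whole if a number of a shift passes 5 or a number of a turn 0.15, either way. A call with a gripper value outside its range is refused whole. OPENING is the finger opening in cm, from 0 to 8.54, set as the call begins (- or left out, the last holds). The fingers move at their own pace and stop on an object; FORCE is the grip in N (left out, the last holds). Time passes only in rows, so rows that do not move let the fingers close. It gives the time, the measured TCP pose, the force, the opening and the grip force at its end, in the units of the state.
- monitor.get_obs(): the state, without advancing time (a new reading comes with each control period).
- optics.grab_frame(name): name is "scene" or "top"; returns (picture, depth): 400x640x3 uint8, red, green, blue; 400x640 float32, m along the optical axis (not along the pixel's ray), 0 where there is no reading.
- optics.camera_model(name): a dict with "vertical_fov" (degrees; the focal length in pixels is half the picture's height over the tangent of half this angle, whatever the lens; pixels are square), "cx", "cy" (the principal point, pixels), "D" ([k1, k2, p1, p2, k3] as OpenCV has them; the pictures are not rectified), "R" (3x3) and "t" (3): a world point X has camera coordinates R X + t. Camera axes: x right, y down, z forward; pixel columns grow to the right and rows downward; lengths in m; the calibration is good to about 2 mm. A picture is of the moment at which its call begins. camera_model takes no time and is no camera call.
- r.hand_in(): hands the job in; it is judged then, once.
The state is a dict: "clock": time; "joints": joint angles; "qvel": joint speeds; "tau": joint torques, N m; "tcp_pos": TCP position; "orientation": TCP orientation; "contact_force": force on the tool from outside, world axes, zero at the start; "moment": the same for the moment, N m; "grip_width": finger opening in m; "gripper_force": force on a finger pad.
Only numpy, scipy, OpenCV 4.12 (cv2) and the standard library are available. Lean on these libraries where they do the work, as an engineer would, in place of code of your own. Each camera call takes 0.05 s, during which the arm holds its last target. There are 200 camera calls.

## Working session

There is one attempt and no reset: what is moved stays moved. The work goes in short steps, Python scripts to look and compute and a shell command to move; the robot and the scene stay as the last step left them, time stands still between calls to the robot, and variables do not carry over. Pictures are saved under pics/ and viewed, at most 10 in all, crops included, and the job is handed in when it is done.

```bash
mkdir -p pics; cat > h.py <<'E'
import numpy as np, cv2, pickle
from bench import monitor, optics, r
def grab(n):
    im,d=optics.grab_frame(n); np.savez(f'{n}.npz',im=im,d=d); return im,d
def cam(n):
    c=optics.camera_model(n); f=200/np.tan(np.radians(c['vertical_fov'])/2)
    K=np.array([[f,0,c['cx']],[0,f,c['cy']],[0,0,1]]); return K,np.array(c['D'],float),np.array(c['R']),np.array(c['t'])
def ray(n,u,v):
    K,D,R,t=cam(n); p=cv2.undistortPoints(np.array([[[u,v]]],float),K,D)[0,0]
    return -R.T@t, R.T@np.array([p[0],p[1],1])
def atz(n,u,v,z):
    o,d=ray(n,u,v); return o+d*(z-o[2])/d[2]
def atd(n,u,v,D=None):
    D=np.load(f'{n}.npz')['d'] if D is None else D
    o,d=ray(n,u,v); return o+d*D[int(round(v)),int(round(u))]
def cloud(n):
    K,Dc,R,t=cam(n); D=np.load(f'{n}.npz')['d']
    uu,vv=np.meshgrid(np.arange(640.),np.arange(400.))
    p=cv2.undistortPoints(np.stack([uu,vv],-1).reshape(-1,1,2),K,Dc)[:,0]
    P=np.c_[p,np.ones(len(p))]*D.reshape(-1,1)
    return ((P-t)@R).reshape(400,640,3)
def proj(n,X):
    K,D,R,t=cam(n); return cv2.projectPoints(np.array(X,float).reshape(-1,1,3),cv2.Rodrigues(R)[0],t,K,D)[0][:,0]
E
python3 - <<'E'
from h import *
for n in('scene','top'):
    im,d=grab(n); cv2.imwrite(f'pics/{n}0.png',cv2.resize(im[:,:,::-1],(800,500),interpolation=cv2.INTER_CUBIC))
    K,D,R,t=cam(n); print(n,K[0,0],D,-R.T@t,R[2])
print(monitor.get_obs())
E
```

```text
scene 410.42253754352754 [0.03536634 0.         0.         0.         0.        ] [1.21731417 0.2298748  0.92699334] [-0.63965605 -0.21642167 -0.73756478]
top 512.6655443524631 [-0.10897049  0.          0.          0.          0.        ] [ 0.21244068 -0.02200611  1.51623152] [ 0.21119633  0.01972495 -0.97724461]
{'clock': 0.1, 'joints': array([-1.29110784,  0.47770977,  0.02232787,  1.55632304, -0.01147233,
        1.10933287, -0.08308567]), 'qvel': array([ 5.10793481e-04, -2.53222818e-03, -4.87563808e-05, -2.06695537e-03,
       -5.50027398e-06,  7.78790495e-04,  8.52250786e-05]), 'tau': array([ 4.70392974e-03, -5.97760391e+01,  1.61418445e+00, -2.81957728e+01,
        1.29073294e-02,  4.90894585e-03, -1.85446606e-05]), 'tcp_pos': array([0.25505437, 0.62438592, 0.23044029]), 'orientation': array([-6.05199344e-01, -3.08256269e+00,  2.56800038e-03]), 'contact_force': array([-0.03851375, -0.64801665, -0.29678939]), 'moment': array([-0.00814139,  0.02349501,  0.06185292]), 'gripper_force': 0.0, 'grip_width': 0.08527258799225715}
```

View pics/scene0.png

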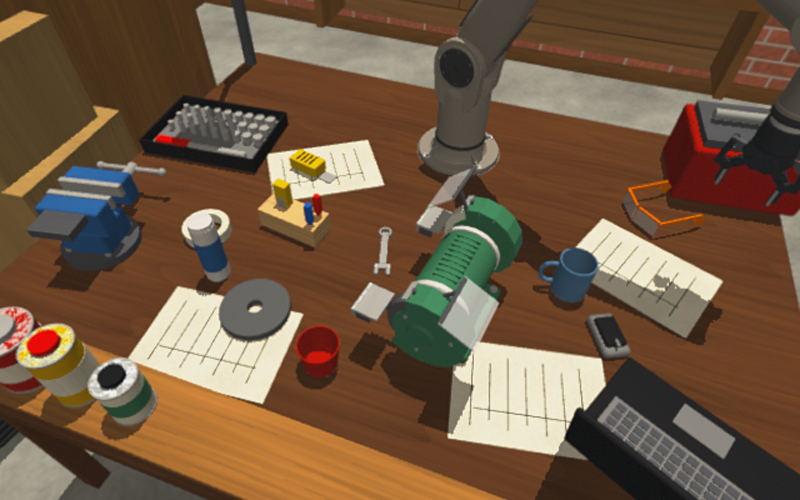

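View pics/top0.png

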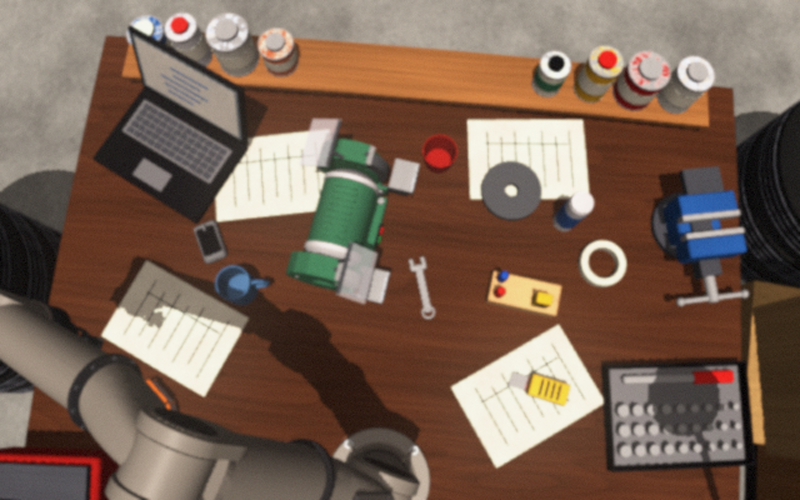

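The grinder's front faces right in the top picture. The grey wheel is at the upper end, with its rest at about (404,176) and its shield swung back at (320,140). The block is at (525,292), with the small gauge at its right end (543,298). The big look-alike lies on the paper at (548,388). Next I'll measure from the depth data.

```bash
python3 - <<'E'
from h import *
for n in('scene','top'):
    C=cloud(n)
    z=np.load(n+'.npz'); im=z['im'].astype(int)
    def rect(m,lab):
        P=C[m][:,:2]
        if len(P)<8: print(n,lab,len(P));return
        (c,s,a)=cv2.minAreaRect((P*1000).astype(np.float32)); print(n,lab,len(P),np.round(c,1),np.round(s,1),round(a,1),'z',np.median(C[m][:,2]).round(4))
    X,Y,Z=C[...,0],C[...,1],C[...,2]
    b=atz(n,*((525*.8,292*.8) if n=='top' else (295*.8,215*.8)),.055); print(b)
    near=np.hypot(X-b[0],Y-b[1])<.12
    rect(near&(abs(Z-.055)<.004),'block')
    rect(near&(abs(Z-.12)<.006)&(im[...,0]>120)&(im[...,1]>100)&(im[...,2]<90),'gripTop')
    q=atz(n,*((404*.8,176*.8) if n=='top' else (372*.8,302*.8)),.131); print(q)
    rect((np.hypot(X-q[0],Y-q[1])<.055)&(abs(Z-.131)<.004),'rest')
im=np.load('top.npz')['im']; s=np.load('scene.npz')['im']
a=cv2.resize(im[90:250,220:480],None,fx=3,fy=3,interpolation=cv2.INTER_CUBIC)
cv2.imwrite('pics/a.png',a[:,:,::-1])
b=cv2.resize(s[130:300,200:430],None,fx=3.4,fy=3.4,interpolation=cv2.INTER_CUBIC)
cv2.imwrite('pics/b.png',b[:,:,::-1])
E
```

```text
[ 0.4602968  -0.28675484  0.055     ]
scene block 630 [ 449.1 -297.6] [162.8  73.4] 82.3 z 0.0552
scene gripTop 73 [ 431.8 -329.8] [35.4 25.1] 77.7 z 0.1194
[0.68583982 0.00355686 0.131     ]
scene rest 596 [682.3  15.4] [79.6 73.6] 82.0 z 0.131
[ 0.45198068 -0.30159335  0.055     ]
top block 798 [ 449.7 -299.5] [160.5  71.8] 82.1 z 0.055
top gripTop 107 [ 437.3 -297.5] [105.4  26.2] 79.4 z 0.1197
[6.80146551e-01 4.31685870e-04 1.31000000e-01]
top rest 407 [684.   14.3] [78.8 72.5] 81.7 z 0.1308
```

View pics/a.png

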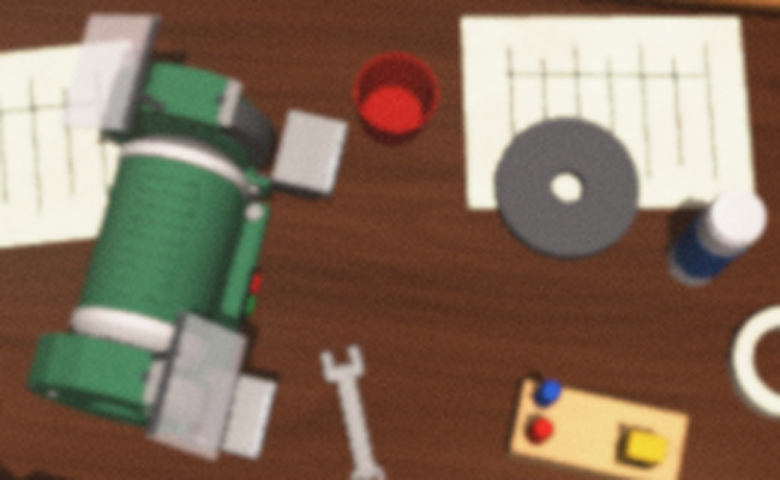

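View pics/b.png

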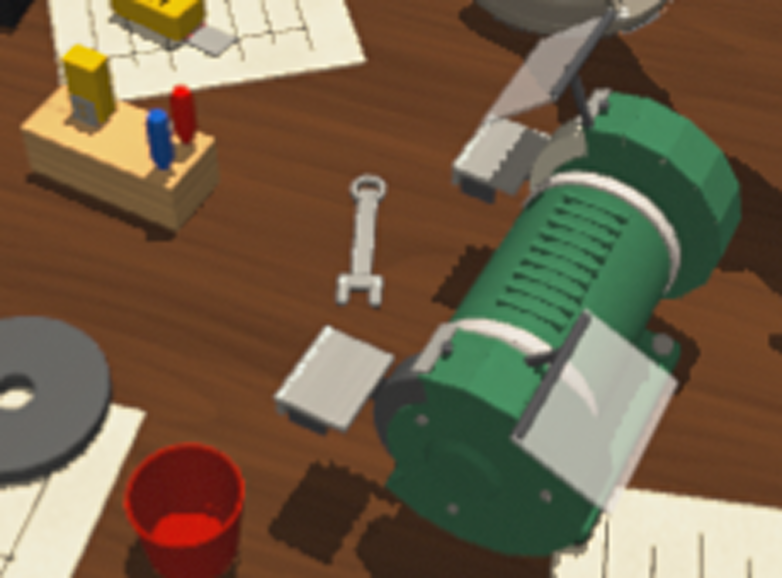

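Block and grip fit the given sizes, and the grip top agrees with its slot prediction within 2 mm. Next I'll get the rest's outline and yaw by rectifying onto its plane.

```bash
python3 - <<'E'
from h import *
outs=[]
s=0.0005
gx=np.arange(.60,.78,s); gy=np.arange(-.06,.14,s)
XX,YY=np.meshgrid(gx,gy,indexing='ij')
for n in('top','scene'):
    z=np.load(n+'.npz')
    p=proj(n,np.stack([XX,YY,0*XX+.131],-1)).reshape(XX.shape+(2,)).astype(np.float32)
    o=cv2.remap(z['im'],p[...,0],p[...,1],cv2.INTER_CUBIC)
    g=cv2.cvtColor(cv2.GaussianBlur(o,(0,0),2),cv2.COLOR_RGB2HSV)
    m=((g[...,1]<50)&(g[...,2]>110)).astype(np.uint8)
    m=cv2.morphologyEx(m,cv2.MORPH_OPEN,np.ones((15,15)))
    k,l,st,c=cv2.connectedComponentsWithStats(m)
    for i in range(1,k):
        if st[i,4]>3000:
            pts=np.argwhere(l==i).astype(np.float32)*s*1000+np.array([600,-60],np.float32)
            cc,ss,a=cv2.minAreaRect(pts); print(n,st[i,4]*s*s*1e6,np.round(cc,1),np.round(ss,1),round(a,1))
    # display: x up, y left
    outs.append(np.ascontiguousarray(o[::-1,::-1]))
cv2.imwrite('pics/c.png',np.hstack(outs)[:,:,::-1])
for n in('top','scene'):
    C=cloud(n); z=np.load(n+'.npz')['im'].astype(int); X,Y,Z=[C[...,i] for i in range(3)]
    m=(abs(Z-.131)<.003)&(X>.6)&(X<.76)&(Y>-.06)&(Y<.06)&(z.min(-1)>100)&((z.max(-1)-z.min(-1))<40)
    print(n,m.sum(),[ (np.round(c,1),np.round(q,1),round(a,1)) for c,q,a in [cv2.minAreaRect((C[m][:,:2]*1000).astype(np.float32))]])
    # motor body axis: green points, z>.13
    g=(z[...,1]>z[...,0]+25)&(z[...,1]>z[...,2]+10)&(X>.4)&(X<.8)&(Z>.02)
    P=C[g]; print(n,'green',len(P),P.min(0).round(3),P.max(0).round(3), [ (np.round(c,1),np.round(q,1),round(a,1)) for c,q,a in [cv2.minAreaRect((P[:,:2]*1000).astype(np.float32))]])
E
```

```text
top 1679.5 [664.5  98.1] [89.9 24.9] 74.6
top 4109.499999999999 [682.    1.4] [59.5 72.3] 81.7
scene 1412.75 [616.5  86.4] [ 43.3 101.6] 31.7
scene 4038.5000000000005 [682.6   3.1] [57.2 72.2] 81.3
top 331 [(array([677.9,  13.7]), array([75.7, 84.3]), 81.8)]
top green 3449 [0.411 0.039 0.021] [0.729 0.228 0.258] [(array([564.2, 118.3]), array([150. , 314.2]), 74.3)]
scene 552 [(array([681.4,   3.4]), array([55.4, 72.3]), 81.7)]
scene green 5577 [0.412 0.054 0.021] [0.734 0.241 0.238] [(array([575.9, 153.7]), array([153.7, 315.4]), 80.7)]
```

View pics/c.png

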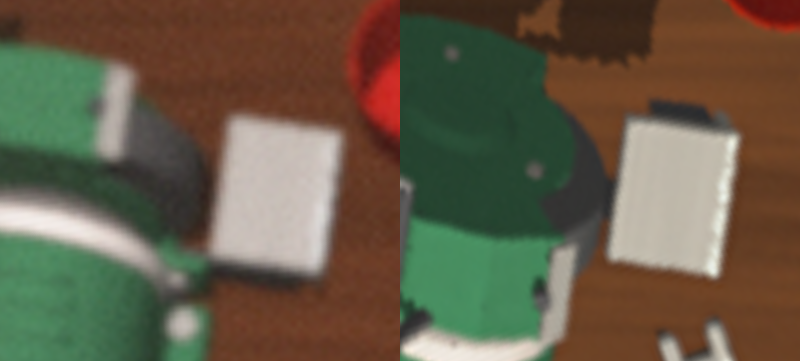

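The rest plate is centred at about (0.682, 0.003) with yaw 81.6° and size 56×72 mm, which matches the given plate. Its edge is at about (0.686, 0.031). Next is a small planner that prints the rows.

```bash
cat >> h.py <<'E'
from scipy.spatial.transform import Rotation as Ro, Slerp
def Rdown(yawx):  # tool down, tool x at world angle yawx (deg)
    a=np.radians(yawx); x=np.array([np.cos(a),np.sin(a),0]); z=np.array([0,0,-1.]); return Ro.from_matrix(np.c_[x,np.cross(z,x),z])
def plan(wps,p=None,R=None):
    # wps: (pos mm, yawx, nrows); prints rows (cm, rad)
    o=monitor.get_obs()
    p=o['tcp_pos']*1000 if p is None else np.array(p,float); R=Ro.from_rotvec(o['orientation']) if R is None else R
    rows=[]
    for P,yaw,n in wps:
        T=Rdown(yaw); p0=p.copy()
        dv=(R.inv()*T).as_rotvec(); R0=R
        for k in range(1,n+1):
            q=p0+(np.array(P,float)-p0)*k/n
            sh=np.round(R.inv().apply(q-p)/10,2); tu=np.round((R.inv()*R0*Ro.from_rotvec(dv*k/n)).as_rotvec(),3)
            p=p+R.apply(sh*10); R=R*Ro.from_rotvec(tu); rows.append([(sh+0).tolist(),(tu+0).tolist()])
    for i in range(0,len(rows),5): print(str(rows[i:i+5]).replace(' ',''))
    print('end',p.round(1),R.as_matrix()[:,0].round(3))
E
python3 - <<'E'
from h import *
plan([((255,624,350),157.8,3),((450,150,350),82,14),((440,-120,350),35,7),((431.3,-330.8,300),-7.8,6)])
E
```

```text
[[[0.0,-0.02,-3.99],[-0.001,0.0,0.0]],[[-0.01,-0.01,-3.98],[0.0,0.0,0.0]],[[0.0,-0.02,-3.99],[-0.001,0.0,0.0]],[[-2.57,-2.61,0.0],[0.0,0.0,0.094]],[[-2.8,-2.35,0.0],[0.0,0.0,0.095]]]
[[[-3.02,-2.08,0.0],[0.0,0.0,0.094]],[[-3.19,-1.79,0.0],[0.0,0.0,0.095]],[[-3.35,-1.47,0.0],[0.0,0.0,0.094]],[[-3.48,-1.16,0.0],[0.0,0.0,0.095]],[[-3.57,-0.82,0.0],[0.0,0.0,0.094]]]
[[[-3.62,-0.48,0.0],[0.0,0.0,0.095]],[[-3.66,-0.13,0.0],[0.0,0.0,0.094]],[[-3.66,0.21,0.0],[0.0,0.0,0.095]],[[-3.62,0.55,0.0],[0.0,0.0,0.094]],[[-3.55,0.89,0.0],[0.0,0.0,0.095]]]
[[[-3.45,1.23,0.0],[0.0,0.0,0.094]],[[-3.32,1.54,0.0],[0.0,0.0,0.095]],[[-3.84,0.4,0.0],[0.0,0.0,0.117]],[[-3.77,0.84,0.0],[0.0,0.0,0.117]],[[-3.64,1.27,-0.01],[0.0,0.0,0.117]]]
[[[-3.47,1.7,0.0],[0.0,0.0,0.118]],[[-3.24,2.09,0.0],[0.0,0.0,0.117]],[[-2.98,2.45,0.0],[0.0,0.0,0.117]],[[-2.67,2.78,0.0],[0.0,0.0,0.117]],[[-2.13,2.8,0.83],[0.0,0.0,0.125]]]
[[[-1.77,3.04,0.83],[0.0,0.0,0.124]],[[-1.38,3.23,0.84],[0.0,0.0,0.125]],[[-0.97,3.38,0.83],[0.0,0.0,0.124]],[[-0.54,3.48,0.83],[0.0,0.0,0.125]],[[-0.1,3.52,0.83],[0.0,0.0,0.124]]]
end [ 431.3 -330.8  300. ] [ 0.991 -0.136  0.   ]
```

```bash
python3 -m crank '[[[0,0,-4],[0,0,0]],[[0,0,-4],[0,0,0]],[[0,0,-4],[0,0,0]],[[-2.6,-2.6,0],[0,0,0.095]],[[-2.8,-2.4,0],[0,0,0.095]]]'
python3 -m crank '[[[-3,-2.1,0],[0,0,0.095]],[[-3.2,-1.8,0],[0,0,0.095]],[[-3.4,-1.5,0],[0,0,0.095]],[[-3.5,-1.2,0],[0,0,0.095]],[[-3.6,-0.8,0],[0,0,0.095]]]'
python3 -m crank '[[[-3.6,-0.5,0],[0,0,0.095]],[[-3.7,-0.1,0],[0,0,0.095]],[[-3.7,0.2,0],[0,0,0.095]],[[-3.6,0.6,0],[0,0,0.095]],[[-3.6,0.9,0],[0,0,0.095]]]'
```

```text
clock: 0.6
tcp_pos: [0.283, 0.557, 0.3521]
orientation: [-0.898, -3.011, -0.003]
contact_force: [0.7, -0.7, -0.1]
grip_width: 0.0851
gripper_force: 0.0
clock: 1.1
tcp_pos: [0.3527, 0.3841, 0.3509]
orientation: [-1.584, -2.713, 0.001]
contact_force: [0.1, 1.3, 0.7]
grip_width: 0.0851
gripper_force: 0.0
clock: 1.6
tcp_pos: [0.4222, 0.214, 0.3511]
orientation: [-2.177, -2.264, 0.001]
contact_force: [0.6, -0.0, -0.4]
grip_width: 0.0853
gripper_force: 0.0
```

```bash
python3 -m crank '[[[-3.4,1.2,0],[0,0,0.095]],[[-3.3,1.5,0],[0,0,0.095]],[[-3.8,0.4,0],[0,0,0.117]],[[-3.8,0.8,0],[0,0,0.117]],[[-3.6,1.3,0],[0,0,0.117]]]'
python3 -m crank '[[[-3.5,1.7,0],[0,0,0.118]],[[-3.2,2.1,0],[0,0,0.117]],[[-3,2.4,0],[0,0,0.117]],[[-2.7,2.8,0],[0,0,0.117]],[[-2.1,2.8,0.8],[0,0,0.125]]]'
python3 -m crank '[[[-1.8,3,0.8],[0,0,0.124]],[[-1.4,3.2,0.8],[0,0,0.125]],[[-1,3.4,0.8],[0,0,0.124]],[[-0.5,3.5,0.8],[0,0,0.125]],[[-0.1,3.5,0.8],[0,0,0.124]]]'
python3 -m crank '[[[0,0,0],[0,0,0]],[[0,0,0],[0,0,0]],[[0,0,0],[0,0,0]]]'
python3 - <<'E'
from h import *
plan([((431.3,-330.8,200),-7.8,4),((431.3,-330.8,81),-7.8,6)]); print(monitor.get_obs()['joints'].round(2))
E
```

```text
clock: 2.1
tcp_pos: [0.4431, 0.0314, 0.351]
orientation: [-2.704, -1.599, 0.001]
contact_force: [1.2, -0.6, 0.7]
grip_width: 0.0855
gripper_force: 0.0
clock: 2.6
tcp_pos: [0.4349, -0.1582, 0.3439]
orientation: [3.054, 0.736, 0.003]
contact_force: [1.1, -0.2, 0.4]
grip_width: 0.0853
gripper_force: 0.0
clock: 3.1
tcp_pos: [0.4257, -0.3327, 0.3028]
orientation: [-3.133, 0.232, -0.0]
contact_force: [0.5, 0.6, 0.4]
grip_width: 0.0852
gripper_force: 0.0
clock: 3.4
tcp_pos: [0.4263, -0.3305, 0.3032]
orientation: [-3.133, 0.221, 0.0]
contact_force: [-0.7, -0.4, 0.0]
grip_width: 0.0855
gripper_force: 0.0
[[[0.13,-0.01,2.58],[0.0,0.0,-0.001]],[[0.12,-0.01,2.58],[0.0,0.0,-0.001]],[[0.13,-0.01,2.58],[-0.001,0.0,-0.002]],[[0.12,-0.01,2.58],[0.0,0.0,-0.001]],[[0.0,0.0,1.98],[0.0,0.0,0.0]]]
[[[0.0,0.0,1.99],[0.0,0.0,0.0]],[[0.0,0.0,1.98],[0.0,0.0,0.0]],[[0.0,0.0,1.98],[0.0,0.0,0.0]],[[0.0,0.0,1.99],[0.0,0.0,0.0]],[[0.0,0.0,1.98],[0.0,0.0,0.0]]]
end [ 431.3 -330.8   81. ] [ 0.991 -0.136 -0.   ]
[-0.26  0.27  0.99  1.84 -0.24  1.17 -0.9 ]
```

```bash
python3 -m crank '[[[0.13,0,2.6],[0,0,0]],[[0.12,0,2.6],[0,0,-0.002]],[[0.13,0,2.6],[0,0,-0.002]],[[0.12,0,2.6],[0,0,0]],[[0,0,2],[0,0,0]]]'
python3 -m crank '[[[0,0,2],[0,0,0]],[[0,0,2],[0,0,0]],[[0,0,2],[0,0,0]],[[0,0,2],[0,0,0]],[[0,0,1.8],[0,0,0]]]'
python3 -m crank '[[[0,0,0],[0,0,0]],[[0,0,0],[0,0,0]],[[0,0,0],[0,0,0]]]' 4.4
python3 - <<'E'
from h import *
print(monitor.get_obs()['tcp_pos'])
im,d=grab('scene'); p=proj('scene',[[.431,-.331,.11]])[0].astype(int); print(p)
u,v=p; c=im[v-50:v+50,u-65:u+65]; cv2.imwrite('pics/d.png',cv2.resize(c,None,fx=5,fy=5,interpolation=cv2.INTER_CUBIC)[:,:,::-1])
E
```

```text
clock: 3.9
tcp_pos: [0.4317, -0.3302, 0.1782]
orientation: [-3.133, 0.212, -0.0]
contact_force: [0.7, -0.4, 0.4]
grip_width: 0.0855
gripper_force: 0.0
clock: 4.4
tcp_pos: [0.4321, -0.3304, 0.0809]
orientation: [-3.133, 0.212, -0.002]
contact_force: [0.6, -0.3, 0.3]
grip_width: 0.0851
gripper_force: 0.0
clock: 4.7
tcp_pos: [0.4319, -0.3322, 0.0825]
orientation: [3.134, -0.217, 0.003]
contact_force: [0.4, -0.3, 0.2]
grip_width: 0.0448
gripper_force: 0.0
[ 0.43187016 -0.33222047  0.08246267]
[224 148]
```

View pics/d.png

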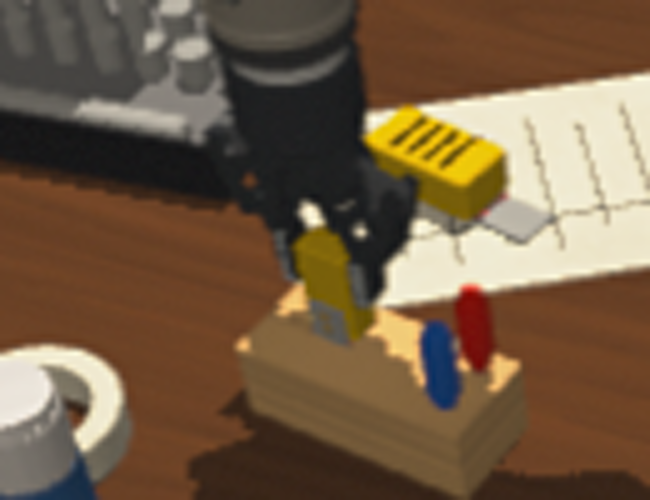

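The pads straddle the yellow grip at about (325,285) in the crop, one on each side. Closing and lifting.

```bash
python3 -m crank '[[[0,0,0],[0,0,0]],[[0,0,0],[0,0,0]],[[0,0,0],[0,0,0]],[[0,0,0],[0,0,0]]]' 2.5 50
python3 -m crank '[[[0,0,-1],[0,0,0]],[[0,0,-2],[0,0,0]],[[0,0,-4],[0,0,0]],[[0,0,-4],[0,0,0]],[[0,0,-4],[0,0,0]]]'
python3 -m crank '[[[0,0,-4],[0,0,0]],[[0,0,0],[0,0,0]]]'
python3 - <<'E'
from h import *
o=monitor.get_obs(); print(o['tcp_pos'],o['orientation'])
th=np.radians(81.6); x=np.array([np.cos(th),np.sin(th)]); edge=np.array([686.3,30.8])
print((edge+(3.5-14)*x).round(1))
T=(*(edge+(3.5-14)*x),290)
plan([((500,-200,290),36,8),(T,81.6,11)])
E
```

```text
clock: 5.15
tcp_pos: [0.4318, -0.3325, 0.0824]
orientation: [-3.134, 0.218, -0.003]
contact_force: [-0.2, 1.9, 7.3]
grip_width: 0.0356
gripper_force: 50.5
clock: 5.65
tcp_pos: [0.4302, -0.3324, 0.2331]
orientation: [3.134, -0.22, -0.001]
contact_force: [0.7, 0.3, -1.3]
grip_width: 0.0354
gripper_force: 50.2
clock: 5.85
tcp_pos: [0.4325, -0.3348, 0.2767]
orientation: [3.131, -0.22, 0.013]
contact_force: [-0.6, -0.9, -2.2]
grip_width: 0.0359
gripper_force: 50.4
[ 0.43251746 -0.33482347  0.27671574] [ 3.13065008 -0.21981151  0.01317712]
[684.8  20.4]
[[[0.6,-1.79,-0.17],[0.001,-0.001,-0.096]],[[0.77,-1.72,-0.16],[0.0,-0.001,-0.096]],[[0.93,-1.64,-0.17],[0.001,-0.001,-0.096]],[[1.08,-1.54,-0.16],[0.001,-0.001,-0.096]],[[1.23,-1.43,-0.16],[0.001,0.0,-0.096]]]
[[[1.36,-1.31,-0.17],[0.0,-0.001,-0.096]],[[1.47,-1.17,-0.16],[0.001,-0.001,-0.096]],[[1.58,-1.02,-0.17],[0.001,-0.001,-0.097]],[[2.54,-0.63,0.0],[0.0,0.0,-0.072]],[[2.57,-0.45,0.0],[0.0,0.0,-0.073]]]
[[[2.61,-0.26,0.0],[0.0,0.0,-0.072]],[[2.61,-0.07,0.0],[0.0,0.0,-0.072]],[[2.61,0.11,0.0],[0.0,0.0,-0.073]],[[2.6,0.31,0.01],[0.0,0.0,-0.072]],[[2.57,0.49,0.0],[0.0,0.0,-0.072]]]
[[[2.52,0.68,0.0],[0.0,0.0,-0.072]],[[2.47,0.86,0.0],[0.0,0.0,-0.073]],[[2.41,1.03,0.0],[0.0,0.0,-0.072]],[[2.32,1.21,0.0],[0.0,0.0,-0.072]]]
end [684.8  20.4 290. ] [0.146 0.989 0.   ]
```

```bash
python3 -m crank '[[[0.6,-1.8,-0.2],[0,0,-0.096]],[[0.8,-1.7,-0.2],[0,0,-0.096]],[[0.9,-1.6,-0.2],[0,0,-0.096]],[[1.1,-1.5,-0.2],[0,0,-0.096]],[[1.2,-1.4,-0.2],[0,0,-0.096]]]'
python3 -m crank '[[[1.4,-1.3,-0.2],[0,0,-0.096]],[[1.5,-1.2,-0.2],[0,0,-0.096]],[[1.6,-1,-0.2],[0,0,-0.096]],[[2.5,-0.6,0],[0,0,-0.072]],[[2.6,-0.45,0],[0,0,-0.073]]]'
python3 -m crank '[[[2.6,-0.3,0],[0,0,-0.072]],[[2.6,-0.1,0],[0,0,-0.072]],[[2.6,0.1,0],[0,0,-0.073]],[[2.6,0.3,0],[0,0,-0.072]],[[2.6,0.5,0],[0,0,-0.072]]]'
python3 -m crank '[[[2.5,0.7,0],[0,0,-0.072]],[[2.5,0.9,0],[0,0,-0.073]],[[2.4,1,0],[0,0,-0.072]],[[2.3,1.2,0],[0,0,-0.072]]]'
python3 -m crank '[[[0,0,0],[0,0,0]],[[0,0,0],[0,0,0]],[[0,0,0],[0,0,0]]]'
python3 - <<'E'
from h import *
plan([((684.8,20.4,225),81.6,5)])
o=monitor.get_obs(); print(o['tcp_pos'],o['joints'].round(2))
E
```

```text
clock: 6.35
tcp_pos: [0.4727, -0.2485, 0.2809]
orientation: [-3.095, -0.538, 0.001]
contact_force: [0.1, -0.2, -0.3]
grip_width: 0.0354
gripper_force: 50.3
clock: 6.85
tcp_pos: [0.5325, -0.1581, 0.287]
orientation: [-2.908, -1.188, 0.001]
contact_force: [0.4, -0.5, -1.8]
grip_width: 0.0355
gripper_force: 50.3
clock: 7.35
tcp_pos: [0.6161, -0.0571, 0.2866]
orientation: [-2.647, -1.691, 0.002]
contact_force: [-0.1, -0.3, -0.7]
grip_width: 0.0352
gripper_force: 50.3
clock: 7.75
tcp_pos: [0.6836, 0.0227, 0.2865]
orientation: [-2.375, -2.055, 0.002]
contact_force: [-0.3, -0.2, -0.6]
grip_width: 0.0355
gripper_force: 50.3
clock: 8.05
tcp_pos: [0.6829, 0.0206, 0.287]
orientation: [2.381, 2.05, -0.002]
contact_force: [-0.3, -0.5, -1.1]
grip_width: 0.0358
gripper_force: 50.4
[[[0.0,0.04,1.24],[0.0,0.0,-0.001]],[[0.01,0.04,1.24],[0.0,0.0,0.0]],[[0.0,0.04,1.24],[-0.001,0.001,-0.001]],[[0.01,0.04,1.24],[0.0,0.0,0.0]],[[0.0,0.04,1.23],[0.0,0.0,-0.001]]]
end [684.8  20.4 225. ] [ 0.146  0.989 -0.   ]
[0.68286478 0.02055345 0.28695082] [-0.46  0.48  0.5   1.49 -0.24  1.23 -0.08]
```

```bash
python3 -m crank '[[[0,0.2,0],[0,0,-0.002]],[[0,0,2.5],[0,0,0]],[[0,0,2.5],[0,0,0]],[[0,0,2.5],[0,0,0]],[[0,0,1.3],[0,0,0]]]'
python3 -m crank '[[[0,0,0.3],[0,0,0]],[[0,0,0],[0,0,0]],[[0,0,0],[0,0,0]]]'
python3 - <<'E'
from h import *
o=monitor.get_obs(); print(o['tcp_pos'],Ro.from_rotvec(o['orientation']).as_matrix()[:,0])
out=[]
for n in('top','scene'):
    im,d=grab(n); u,v=proj(n,[[.686,.03,.135]])[0].astype(int); print(n,u,v)
    out.append(cv2.resize(im[v-40:v+25,u-35:u+35],None,fx=5.5,fy=5.5,interpolation=cv2.INTER_CUBIC))
cv2.imwrite('pics/e.png',np.hstack(out)[:,:,::-1])
E
```

```text
clock: 8.55
tcp_pos: [0.6843, 0.0211, 0.1972]
orientation: [-2.376, -2.052, 0.004]
contact_force: [-0.4, 0.3, -1.8]
grip_width: 0.0352
gripper_force: 50.4
clock: 8.85
tcp_pos: [0.6865, 0.0215, 0.1978]
orientation: [2.376, 2.053, 0.003]
contact_force: [0.4, -1.0, -0.5]
grip_width: 0.0352
gripper_force: 50.4
[0.68645826 0.02150527 0.19780729] [1.44793611e-01 9.89461750e-01 5.05271413e-04]
top 313 137
scene 307 243
```

View pics/e.png

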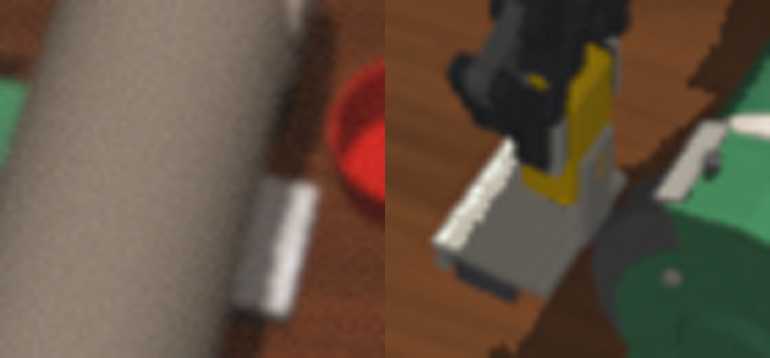

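```bash
python3 - <<'E'
from h import *
th=np.radians(81.6); x=np.array([np.cos(th),np.sin(th)]); y=np.array([-x[1],x[0]]); e=np.array([.6863,.0308])
C=cloud('scene'); im=np.load('scene.npz')['im'].astype(int)
q=C[...,:2]-e; s=q@x*1000; w=q@y*1000; z=C[...,2]*1000
print('w range of rest / rest max s per w')
rm=(abs(z-131)<3)&(s>-57)&(s<6)&(abs(w)<45)
print(np.percentile(w[rm],[1,99]).round(1))
for a in range(-33,36,6):
    k=rm&(abs(w-a)<3); print(a,k.sum(),np.sort(s[k])[-3:].round(1))
b=(z>140)&(z<200)&(abs(w)<20)&(s>-5)&(s<15)&(im.max(-1)-im.min(-1)<40)
print('blade',b.sum(),np.percentile(s[b],[5,25,50,75,95]).round(1),'w',np.percentile(w[b],[2,98]).round(1),'zmin',z[b].min().round(1))
yb=(z>140)&(z<220)&(abs(w)<30)&(s>-40)&(s<15)&(im[...,0]-im[...,2]>50)
print('yellow w',np.percentile(w[yb],[2,98]).round(1),'s',np.percentile(s[yb],[2,98]).round(1),'zmin',np.percentile(z[yb],2).round(1))
# wheel: grey points on the outer side face / rim
v=(abs(w)<16)&(s>3)&(s<60)&(z>60)&(z<200)&(im.max(-1)-im.min(-1)<25)
for zz in range(90,185,8):
    k=v&(abs(z-zz)<4); 
    if k.sum(): i=np.argsort(s[k])[:4]; print(zz,k.sum(),s[k][i].round(1),w[k][i].round(1))
E
```

```text
w range of rest / rest max s per w
[-34.7  29. ]
-33 46 [-1.2  0.1  0.6]
-27 50 [-2.5 -0.9 -0.5]
-21 47 [-2.5 -1.  -0.2]
-15 53 [-1.3 -0.8  0.6]
-9 48 [-2.6 -1.9  0.2]
-3 42 [-5.1 -3.6 -0.2]
3 39 [-9.9 -8.4 -6.6]
9 27 [-12.3 -12.2 -10.5]
15 11 [-43.8 -43.4 -41.4]
21 2 [-54.7 -51. ]
27 3 [-55.7 -54.3   0.2]
33 3 [-2.  -1.1  0.3]
blade 108 [2.8 5.3 5.8 6.2 6.8] w [-12.6  12.2] zmin 140.5
yellow w [-19.   12.3] s [-19.3   3.7] zmin 173.3
90 2 [18.8 22. ] [-10.3 -11.3]
98 4 [16.6 18.2 19.8 22.2] [-11.4  -9.4 -12.4 -11.7]
106 6 [13.3 13.8 16.3 16.7] [-10.5 -11.4 -10.9 -11.9]
114 8 [10.5 12.  13.5 14.5] [-10.4 -13.1 -11.  -12.7]
122 7 [ 9.9 10.8 13.  13.7] [ -9.5 -11.1 -10.2 -11.5]
130 10 [10.5 10.8 13.  14.6] [-10.5 -11.2 -10.3 -13.2]
138 18 [4.2 4.9 5.2 5.8] [-8.9 -0.5  3.8  7.7]
146 23 [5.2 5.3 5.7 5.8] [-10.6  -1.3  -6.7  -7. ]
154 29 [3.1 5.2 5.4 5.4] [-11.6 -10.6 -11.1   8. ]
162 37 [5.3 5.5 5.6 5.6] [ -6.2 -11.3   7.7   7.6]
170 45 [5.3 5.3 5.4 5.5] [-10.8   3.3  -6.4  -6.6]
178 40 [5.8 5.8 5.9 6.2] [-11.7   7.   -7.2   6.3]
```

Local measurement: the rest edge is at s≈0, the wheel at ≈9 mm, and the blade spans 2.6 to 5.6 mm, centred on the wheel's width. It's clear to lower.

```bash
python3 -m crank '[[[0,0,0.5],[0,0,0]],[[0,0,0.5],[0,0,0]],[[0,0,0.5],[0,0,0]],[[0,0,0],[0,0,0]]]'
python3 -m crank '[[[0,0,0.5],[0,0,0]],[[0,0,0.5],[0,0,0]],[[0,0,0.5],[0,0,0]],[[0,0,0],[0,0,0]]]'
python3 - <<'E'
from h import *
print(np.mean([(optics.grab_frame('top'),monitor.get_obs()['tcp_pos'])[1] for _ in range(3)],0),monitor.get_obs()['contact_force'])
E
```

```text
clock: 9.35
tcp_pos: [0.6849, 0.0219, 0.1801]
orientation: [-2.376, -2.054, 0.002]
contact_force: [-0.5, -0.4, -0.8]
grip_width: 0.0351
gripper_force: 50.4
clock: 9.75
tcp_pos: [0.685, 0.0218, 0.1652]
orientation: [-2.376, -2.054, 0.002]
contact_force: [-1.2, 0.3, -1.0]
grip_width: 0.0352
gripper_force: 50.4
[0.68549369 0.02172498 0.16606915] [ 0.13658767 -0.09840996 -1.72149383]
```

```bash
python3 -m crank '[[[0,0,0.3],[0,0,0]],[[0,0,0.2],[0,0,0]],[[0,0,0],[0,0,0]]]'
for i in 1; do python3 -m crank '[[[0,0,0.1],[0,0,0]],[[0,0,0],[0,0,0]]]'; done; python3 -m crank '[[[0,0,0.05],[0,0,0]],[[0,0,0],[0,0,0]]]'
python3 - <<'E'
from h import *
im,d=grab('scene')
th=np.radians(81.6); x=np.array([np.cos(th),np.sin(th)]); y=np.array([-x[1],x[0]]); e=np.array([.6863,.0308])
C=cloud('scene'); im=im.astype(int)
q=C[...,:2]-e; s=q@x*1000; w=q@y*1000; z=C[...,2]*1000
b=(z>135)&(z<175)&(abs(w)<20)&(s>-5)&(s<15)&(im.max(-1)-im.min(-1)<40)
print('blade s',np.percentile(s[b],[5,50,95]).round(1),'w',np.percentile(w[b],[2,98]).round(1))
yb=(z>120)&(z<220)&(w>-21)&(w<-15)&(s>-40)&(s<15)&(im[...,0]-im[...,2]>50)
print('yellow zmin',np.percentile(z[yb],[2,5]).round(1),monitor.get_obs()['tcp_pos'])
E
```

```text
clock: 10.2
tcp_pos: [0.6853, 0.0218, 0.1609]
orientation: [-2.376, -2.054, 0.001]
contact_force: [0.1, -0.9, -1.0]
grip_width: 0.0359
gripper_force: 50.4
clock: 10.4
tcp_pos: [0.6856, 0.0218, 0.1602]
orientation: [-2.377, -2.055, 0.0]
contact_force: [0.3, 0.6, -0.8]
grip_width: 0.0356
gripper_force: 50.4
clock: 10.6
tcp_pos: [0.6856, 0.0217, 0.1598]
orientation: [2.377, 2.055, 0.0]
contact_force: [-0.3, -0.2, -0.6]
grip_width: 0.0356
gripper_force: 50.4
blade s [ 3.6  6.  13. ] w [-18.3  12.3]
yellow zmin [135.4 136.2] [0.68559841 0.02178288 0.15981431]
```

```bash
for i in 1; do python3 -m crank '[[[0,0,0.05],[0,0,0]],[[0,0,0],[0,0,0]]]' |grep -E 'tcp|contact';python3 -m crank '[[[0,0,0.05],[0,0,0]],[[0,0,0],[0,0,0]]]' |grep -E 'tcp|contact'; python3 -m crank '[[[0,0,0.05],[0,0,0]],[[0,0,0],[0,0,0]]]' |grep -E 'tcp|contact';  done
```

```text
tcp_pos: [0.6855, 0.0218, 0.1592]
contact_force: [0.5, 0.7, -1.2]
tcp_pos: [0.6855, 0.0218, 0.1587]
contact_force: [-0.5, -0.1, -0.7]
tcp_pos: [0.6856, 0.0217, 0.1585]
contact_force: [-0.6, 0.4, 1.0]
```

```bash
python3 -m crank '[[[0,0,0.05],[0,0,0]],[[0,0,0],[0,0,0]]]' |grep -E 'tcp|contact'; python3 -m crank '[[[0,0,0.03],[0,0,0]],[[0,0,0],[0,0,0]]]' |grep -E 'tcp|contact'
```

```text
tcp_pos: [0.6857, 0.0217, 0.1585]
contact_force: [-3.5, -0.1, 4.9]
tcp_pos: [0.6857, 0.0218, 0.1584]
contact_force: [-3.5, -0.3, 6.7]
```

Grip is seated on the rest (7 N). Releasing, then lifting clear and back.

```bash
python3 -m crank '[[[0,0,0],[0,0,0]],[[0,0,0],[0,0,0]],[[0,0,0],[0,0,0]],[[0,0,0],[0,0,0]]]' 6
python3 -m crank '[[[0,0,-1],[0,0,0]],[[0,0,-3],[0,0,0]],[[0,0,-4],[0,0,0]],[[0,0,-4],[0,0,0]],[[0,0,0],[0,0,0]]]'
python3 - <<'E'
from h import *
th=np.radians(81.6); x=np.array([np.cos(th),np.sin(th)])
e=np.array([686.3,30.8]); T=e-125*x; print(T)
plan([((*T,279),81.6,5)])
E
```

```text
clock: 12.05
tcp_pos: [0.6856, 0.0218, 0.1572]
orientation: [-2.376, -2.055, 0.0]
contact_force: [-0.1, -0.0, 0.2]
grip_width: 0.0599
gripper_force: 0.0
clock: 12.55
tcp_pos: [0.6889, 0.021, 0.2851]
orientation: [2.372, 2.049, 0.015]
contact_force: [0.1, -0.2, 0.1]
grip_width: 0.0599
gripper_force: 0.0
[668.03962143 -92.85904162]
[[[-2.31,-0.08,0.12],[0.002,-0.001,0.0]],[[-2.32,-0.09,0.11],[0.003,0.0,0.0]],[[-2.31,-0.08,0.12],[0.002,-0.001,0.001]],[[-2.31,-0.08,0.12],[0.002,0.0,0.0]],[[-2.31,-0.08,0.12],[0.002,-0.001,0.0]]]
end [668.1 -92.8 279. ] [ 0.146  0.989 -0.   ]
```

```bash
python3 -m crank '[[[-2.3,-0.1,0.1],[0.002,0,0]],[[-2.3,-0.1,0.1],[0.003,0,0]],[[-2.3,-0.1,0.1],[0.002,0,0]],[[-2.3,-0.1,0.1],[0.002,0,0]],[[-2.3,0,0.1],[0.002,0,0]]]' 0
python3 -m crank '[[[0,0,3],[0,0.1,0]],[[0,0,3],[0,0.1,0]],[[0,0,3],[0,0.1,0]],[[0,0,0],[0,0,0]],[[0,0,0],[0,0,0]]]'
python3 - <<'E'
from h import *
o=monitor.get_obs(); R=Ro.from_rotvec(o['orientation']); print(R.as_matrix().round(3))
th=np.radians(81.6); x=np.array([np.cos(th),np.sin(th)]); e=np.array([686.3,30.8]); p=o['tcp_pos']*1000
T=np.array([*(e-80*x),119.]); print('s now',(p[:2]-e)@x)
a=np.array([*p[:2]*0+e-85*x,119.]); print('to s=-85,z119 (cm):',(R.inv().apply(a-p)/10).round(2)); print('1cm fwd',R.inv().apply([*x,0]).round(3))
im,d=grab('scene'); u,v=proj('scene',[[.686,.03,.15]])[0].astype(int)
cv2.imwrite('pics/f.png',cv2.resize(im[v-50:v+40,u-70:u+50],None,fx=5,fy=5,interpolation=cv2.INTER_CUBIC)[:,:,::-1])
E
```

```text
clock: 13.05
tcp_pos: [0.6647, -0.0924, 0.2729]
orientation: [-2.37, -2.049, 0.011]
contact_force: [0.3, 0.0, 0.2]
grip_width: 0.0002
gripper_force: 0.0
clock: 13.55
tcp_pos: [0.6653, -0.0832, 0.1837]
orientation: [-2.212, -1.907, -0.321]
contact_force: [1.0, 0.7, -0.1]
grip_width: 0.0001
gripper_force: 0.0
[[ 0.142  0.989  0.032]
 [ 0.945 -0.145  0.292]
 [ 0.294 -0.012 -0.956]]
s now -115.80939474159464
to s=-85,z119 (cm): [1.05 0.49 7.08]
1cm fwd [0.956 0.001 0.294]
```

View pics/f.png

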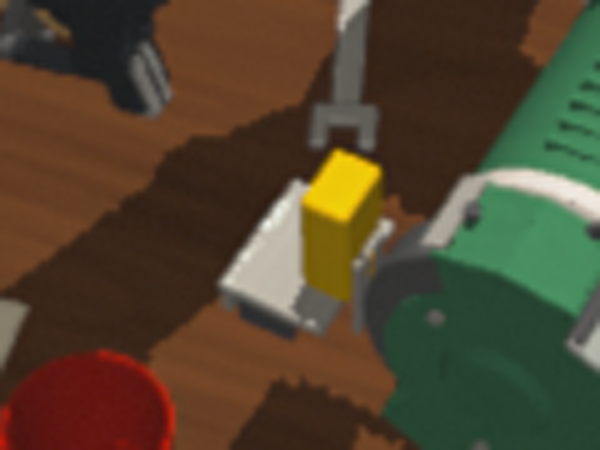

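The gauge stands upright on the rest at about (345,225), with its blade down in the gap at (362,280). Now I'll go behind the lip and push.

```bash
python3 -m crank '[[[0.2,0.2,2],[0,0,0]],[[0.3,0.2,2],[0,0,0]],[[0.3,0.1,2],[0,0,0]],[[0.2,0,1.1],[0,0,0]],[[0,0,0],[0,0,0]]]' | grep -E 'tcp|contact'
python3 -m crank '[[[0.38,0,0.12],[0,0,0]],[[0.38,0,0.12],[0,0,0]],[[0.29,0,0.09],[0,0,0]],[[0,0,0],[0,0,0]]]'| grep -E 'tcp|contact'
cat > st.py <<'E'
from h import *
th=np.radians(81.6); x=np.array([np.cos(th),np.sin(th)]); e=np.array([686.3,30.8]); o=monitor.get_obs(); d=o['tcp_pos'][:2]*1000-e
print('s %.1f w %.1f z %.1f F %.1f'%(d@x,d@[-x[1],x[0]],o['tcp_pos'][2]*1000,o['contact_force'][:2]@x),'clock',o['clock'])
E
python3 st.py
```

```text
tcp_pos: [0.6743, -0.0501, 0.1186]
contact_force: [0.0, 0.2, 0.5]
tcp_pos: [0.6759, -0.0414, 0.119]
contact_force: [-0.4, -0.9, 0.6]
s -72.9 w -0.3 z 119.0 F -0.9 clock 14.5
```

```bash
for i in 1; do
python3 -m crank '[[[0.19,0,0.06],[0,0,0]],[[0.19,0,0.06],[0,0,0]],[[0,0,0],[0,0,0]]]'>/dev/null; python3 st.py
python3 -m crank '[[[0.1,0,0.03],[0,0,0]],[[0,0,0],[0,0,0]]]'>/dev/null; python3 st.py
python3 -m crank '[[[0.1,0,0.03],[0,0,0]],[[0,0,0],[0,0,0]]]'>/dev/null; python3 st.py
done
```

```text
s -69.2 w 0.1 z 118.2 F 0.6 clock 14.8
s -68.5 w 0.0 z 118.2 F 0.4 clock 15.0
s -67.3 w 0.0 z 118.3 F -0.0 clock 15.2
```

```bash

python3 -m crank '[[[0.1,0,0.03],[0,0,0]],[[0,0,0],[0,0,0]]]'>/dev/null; python3 st.py
python3 -m crank '[[[0.1,0,0.03],[0,0,0]],[[0,0,0],[0,0,0]]]'>/dev/null; python3 st.py
python3 -m crank '[[[0.1,0,0.03],[0,0,0]],[[0,0,0],[0,0,0]]]'>/dev/null; python3 st.py
python3 -m crank '[[[0.1,0,0.03],[0,0,0]],[[0,0,0],[0,0,0]]]'>/dev/null; python3 st.py
```

```text
s -66.2 w 0.0 z 118.3 F -0.1 clock 15.4
s -65.2 w 0.0 z 118.3 F 0.8 clock 15.6
s -64.6 w 0.0 z 118.3 F -0.8 clock 15.8
s -64.4 w -0.0 z 118.3 F -3.3 clock 16.0
```

Contact with the lip at s≈-64.4. Friction should show about 4 N, and a rise beyond that means the blade is nipped.

```bash

python3 -m crank '[[[0.1,0,0.03],[0,0,0]],[[0,0,0],[0,0,0]]]'>/dev/null; python3 st.py
python3 -m crank '[[[0.1,0,0.03],[0,0,0]],[[0,0,0],[0,0,0]]]'>/dev/null; python3 st.py
python3 -m crank '[[[0.1,0,0.03],[0,0,0]],[[0,0,0],[0,0,0]]]'>/dev/null; python3 st.py
python3 -m crank '[[[0.05,0,0.015],[0,0,0]],[[0,0,0],[0,0,0]]]'>/dev/null; python3 st.py
```

```text
s -63.0 w -0.0 z 118.3 F -4.2 clock 16.2
s -61.4 w 0.0 z 118.3 F -4.1 clock 16.4
s -60.2 w -0.0 z 118.3 F -5.1 clock 16.6
s -59.7 w -0.0 z 118.3 F -5.3 clock 16.8
```

```bash

for k in 1; do
python3 -m crank '[[[0.05,0,0.015],[0,0,0]],[[0,0,0],[0,0,0]]]'>/dev/null; python3 st.py
python3 -m crank '[[[0.05,0,0.015],[0,0,0]],[[0,0,0],[0,0,0]]]'>/dev/null; python3 st.py
python3 -m crank '[[[0.03,0,0.01],[0,0,0]],[[0,0,0],[0,0,0]]]'>/dev/null; python3 st.py
done
```

```text
s -59.1 w 0.0 z 118.3 F -5.0 clock 17.0
s -58.6 w -0.0 z 118.3 F -5.0 clock 17.2
s -58.3 w 0.0 z 118.3 F -5.8 clock 17.4
```

```bash

python3 -m crank '[[[0.03,0,0.01],[0,0,0]],[[0,0,0],[0,0,0]]]'>/dev/null; python3 st.py
python3 -m crank '[[[0.03,0,0.01],[0,0,0]],[[0,0,0],[0,0,0]]]'>/dev/null; python3 st.py
python3 - <<'E'
from h import *
th=np.radians(81.6); x=np.array([np.cos(th),np.sin(th)]); y=np.array([-x[1],x[0]]); e=np.array([.6863,.0308])
im,d=grab('scene'); im=im.astype(int); C=cloud('scene'); q=C[...,:2]-e; s=q@x*1000; w=q@y*1000; z=C[...,2]*1000
for a in (-33,-27,-21):
    k=(abs(z-131)<3)&(abs(w-a)<3)&(s<20); print('edge',np.sort(s[k])[-3:].round(1))
b=(z>140)&(z<160)&(abs(w)<11)&(s>-5)&(s<16)&(im.max(-1)-im.min(-1)<40); print('blade',b.sum(),np.percentile(s[b],[10,50,90]).round(1))
yb=(z>194)&(z<200)&(abs(w)<25)&(im[...,0]-im[...,2]>50); print('top s',np.percentile(s[yb],[2,98]).round(1),'w',np.percentile(w[yb],[2,98]).round(1),cv2.minAreaRect((C[yb][:,:2]*1000).astype(np.float32)))
E
```

```text
s -58.2 w 0.0 z 118.3 F -4.5 clock 17.6
s -58.2 w 0.0 z 118.3 F -6.0 clock 17.8
edge [4.7 5.7 5.8]
edge [3.3 5.1 5.6]
edge [4.5 4.9 6.3]
blade 34 [ 6.1  8.6 12.1]
top s [-17.    5.9] w [-17.8  16.2] ((685.5160522460938, 25.1464786529541), (24.817951202392578, 36.113704681396484), 79.52076721191406)
```

```bash

python3 -m crank '[[[0.03,0,0.01],[0,0,0]],[[0,0,0],[0,0,0]]]'>/dev/null; python3 st.py
python3 -m crank '[[[0.03,0,0.01],[0,0,0]],[[0,0,0],[0,0,0]]]'>/dev/null; python3 st.py
python3 -m crank '[[[0.03,0,0.01],[0,0,0]],[[0,0,0],[0,0,0]]]'>/dev/null; python3 st.py
```

```text
s -58.2 w 0.0 z 118.3 F -5.4 clock 18.05
s -58.1 w -0.0 z 118.3 F -6.2 clock 18.25
s -58.1 w -0.0 z 118.3 F -7.5 clock 18.45
```

The rest has stalled while the force rises, so the blade is nipped. One last small press, then back off.

```bash

python3 -m crank '[[[0.05,0,0.015],[0,0,0]],[[0,0,0],[0,0,0]]]'>/dev/null; python3 st.py
python3 -m crank '[[[0.05,0,0.015],[0,0,0]],[[0,0,0],[0,0,0]]]'>/dev/null; python3 st.py
python3 -m crank '[[[-0.5,0,-0.15],[0,0,0]],[[-1,0,-0.3],[0,0,0]],[[-3,0,-1],[0,0,0]],[[-3,0,-1],[0,0,0]],[[0,0,-4],[0,0,0]]]'>/dev/null
python3 -m crank '[[[0,0,-4],[0,0,0]],[[0,0,-4],[0,0,0]],[[0,0,0],[0,0,0]],[[0,0,0],[0,0,0]],[[0,0,0],[0,0,0]]]'>/dev/null
python3 st.py
python3 - <<'E'
from h import *
th=np.radians(81.6); x=np.array([np.cos(th),np.sin(th)]); y=np.array([-x[1],x[0]]); e=np.array([.6863,.0308])
im,d=grab('scene'); top,_=grab('top'); u,v=proj('scene',[[.686,.03,.15]])[0].astype(int)
a=cv2.resize(im[v-40:v+40,u-50:u+40],None,fx=4.4,fy=4.4,interpolation=cv2.INTER_CUBIC)
u,v=proj('top',[[.686,.03,.15]])[0].astype(int)
b=cv2.resize(top[v-40:v+40,u-45:u+45],None,fx=4.4,fy=4.4,interpolation=cv2.INTER_CUBIC)
cv2.imwrite('pics/g.png',np.hstack([a,b])[:,:,::-1])
for n in('scene','top'):
    im=np.load(n+'.npz')['im'].astype(int); C=cloud(n); q=C[...,:2]-e; s=q@x*1000; w=q@y*1000; z=C[...,2]*1000
    k=(abs(z-131)<3)&(w<-20)&(w>-34)&(s<20); print(n,'edge',np.sort(s[k])[-6:].round(1))
    yb=(z>192)&(z<202)&(abs(w)<25)&(im[...,0]-im[...,2]>50); print('top z',np.median(z[yb]),'s',np.percentile(s[yb],[2,98]).round(1),'w',np.percentile(w[yb],[2,98]).round(1))
E
```

```text
s -58.1 w -0.0 z 118.3 F -9.1 clock 18.65
s -58.1 w -0.0 z 118.3 F -9.2 clock 18.85
s -168.6 w -0.7 z 232.9 F 0.6 clock 19.85
scene edge [4.7 4.7 5.6 6.2 6.3 6.6]
top z 195.78067400993854 s [-17.8   6.1] w [-17.6  16.2]
top edge [-23.  -22.3 -21.4 -20.9 -19.4 -18.7]
top z 195.78571425110246 s [-19.2   4.8] w [-16.5  18.1]
```

View pics/g.png

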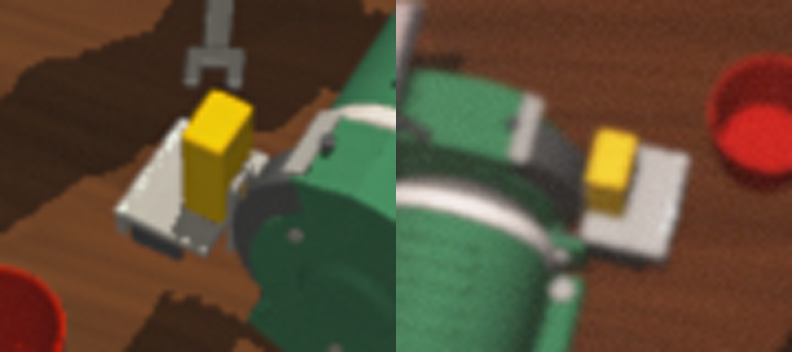

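The gauge stands upright on the rest: its underside is at 130.8 mm, it is centred within 1 mm, and the blade is nipped against the wheel. The arm is clear, so I'm handing in.

```bash
python3 -c "
from bench import r
print(r.hand_in())"
```

```text
the job is handed in; nothing more can be done
None
```

I handed the job in: the yellow gauge is standing released on the rest, square and centred within about 1 mm, with its blade nipped between rest and grey wheel (gap about 3 mm by camera). The arm was clear and the clock was near 20 s; no verdict came back.

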